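# Close and pin the glass rack's rail

### The arm

A 6-joint arm with a two-finger parallel gripper is mounted at the origin on the work surface. World frame = base frame: x ahead of the robot, y to its left, z up, the work surface at z = 0. Lengths are in m, angles in rad, forces in N, time in s.
With the tool pointing down it reaches from about 0.35 to 0.975 m from the base axis. Payload 7.1 kg.
Tool frame: the origin (TCP) lies on the front face of the gripper's body, between the roots of the fingers; the fingertips stand 80 mm ahead of it and the grasp point (between the pads) lies 61 mm ahead of it; z points along the fingers, y is the direction in which the jaws open and shut (so a half turn about z gives the same grasp; the last joint's range is limited). The gripper opens to 88 mm and grips with 3 to 60 N. Pads are 20 mm wide; open, the fingers measure 115 mm over their backs; the gripper's body (75 mm by 178 mm) begins 61 mm behind the grasp point.
Start: joints at [-0.019, 0.423, 1.63, -0, 1.089, -0.019], TCP at [0.625, 0, 0.303] pointing down, gripper open.
Joint ranges: [-3, 3], [-0.9, 2.11], [0.09, 2.58], [-1.31, 4.45], [0.11, 2.69], [-2.54, 2.54]. Speed limits (rad/s): [2.39, 2.39, 3.01, 3.14, 3.14, 3.14].

### API

Orientations are given as a unit quaternion [w, x, y, z].
In Python, from bench import * gives the robot as it stands.
- The arm moves only by the tool jog_arm, never from a script. Its argument "commands" is a list of rows, each a list of 7 numbers: the turn, a rotation vector about the tool's x, y, z in degrees, then the shift along the tool's x, y, z in mm, then the gripper's target within -1 to 1 (shut at 1, half-way at 0, fully open at -1). A call has 1 to 8 rows; each row is the pose to reach, as a shift and turn from the pose commanded when the call began, along the tool's axes at that moment; what a row does not reach only later rows make up. A row lasts 1/10 s, in which the tool goes at most 50 mm and 8.59 degrees, less where a joint would pass 70% of its speed; a pose out of reach is approached as far as the arm can. A call with a gripper value outside its range is refused whole. The fingers move at their own pace and stop on an object; "force" is the grip in N (left out, the last holds). Time passes only in rows, so rows that repeat a pose let the fingers close. It gives the time, the measured TCP pose, the force and the opening at its end, in the units of the state.
- get_obs(): the state, without advancing time (a new reading comes with each control period).
- snapshot(name): name is "scene" or "side" or "wrist"; returns a dict with "pixels" (420x560x3 uint8, red, green, blue), "mtx" (3x3 intrinsics, pixels), "view" (4x4, takes a point from world to camera coordinates); the wrist camera has in their place "tool_from_camera" (4x4, takes a point from camera to tool coordinates, whose origin is the TCP and whose axes are the flange's). Camera axes: x right, y down, z forward; pixel columns grow to the right and rows downward; lengths in m; the calibration is good to about 2 mm. The wrist camera is an equidistant fisheye: a pixel r from the principal point sees the ray r / f radians off the axis. A picture is of the moment at which its call begins: read the wrist's pose just before it. There is no depth.
- sign_off(): hands the job in, once; it reports no verdict.
Trained networks look in a picture, given as the dict that the camera call returned (one of the last four; its "shot" number tells which), for a name from the list of things; names that differ only in an ending like _2 or _b are one class to them, and where a whole thing is asked for, a point or a joint stands for the part that bears it (a point fixed in the world has none). Each returns a list of dicts, best first, with "conf" (0 to 1); they miss things now and then, are a little off and sometimes report something else, mostly with a low value. They report only what shows in the picture. A call takes as long as a camera call.
- masks_of(picture, thing): "region" (420x560 bool, what is visible of it) and "pixel" ([column, row] in pixels, amid what is visible of it).
- landmark_of(picture, thing): "pixel" ([column, row] in pixels: a listed point, or the origin of a listed thing).
The state is a dict: "clock": time; "joint_positions": joint angles; "dq": joint speeds; "effort": joint torques, N m; "eef_pos": TCP position; "orientation": TCP orientation; "contact_force": force on the tool from outside, world axes, zero at the start; "wrist_torque": the same for the moment, N m; "finger_gap": finger opening in m.
Only numpy, scipy, OpenCV 4.12 (cv2) and the standard library are available. Lean on these libraries where they do the work, as an engineer would, in place of code of your own. Each camera call takes 0.05 s, during which the arm holds its last target.

### The job

Close the rack's front rail across the tea glasses and lock it: slide the rail along so that the eye at its end sits between the two ears of the yoke, then drop the orange-topped pin down through upper ear, eye and lower ear until its flange sits flat on the yoke. The eye has been screwed in by an unknown amount, so find the spot by feel and never force the pin against anything; leave the glasses and the other tea things undisturbed.

Things in the scene. Friction and masses are not known exactly. Their poses are not given: they have to be found in the camera images.
- rack: dark wooden board 170 x 430 x 18 mm (x, y, z), fixed to the ledge, origin under its centre. It carries four glasses and, along its front (-x) edge, a steel rail that slides along the board's y in two brass guides (tops 61 mm above the ledge, 260 and 320 mm to the -y side of the yoke hole)
- yoke_hole (a point): centre of the pin hole on the upper ear's top face, 75 mm above the ledge, at the rack's (-55, 155) mm; axes as the rack's. Fixed steel yoke: two level ears 36 x 36 mm (upper 59 to 75, lower 37 to 45 mm above the ledge) with holes of 13.5 and 15 mm on one vertical axis, joined by a web on the +x side 18 mm from the axis. Opens to -y and -x
- knob (a point): grip point, 86 mm above the ledge, of the rail's round upright wooden knob: 18 mm diameter, from 22 mm below this point to 14 mm above it, on the rail's centreline. Moves with the rail along the rack's y only: +y closes. Drag about 6 N, stays where left; end stops 210 mm and 90 mm to the -y side of the yoke hole
- rail: steel sliding rail, origin on its centreline under the knob, 52 mm above the ledge. Its +y end carries a level brass eye plate 26 x 80 mm, 48 to 56 mm above the ledge, with a 14 mm eye in its middle (plate reaches 40 mm past the eye's centre both ways). Eye centre: on the centreline, 105 to 135 mm to the +y side of the knob, screwed in by an unknown amount that does not shift in use
- pin: locking pin, about 100 g, upright in its stand. Origin at the underside of its steel flange (24 mm across, 4 mm thick), z up. Below: shank 12 mm across, 50 mm long, last 2 mm tapering to 9 mm. Above the flange: orange grip 18 mm across, 30 mm tall. Let go in the upper ear with its tip on the eye plate it stands, flange 31 mm above the ear, and falls when the eye comes under it
- pinstand: fixed wooden block 64 x 64 x 58 mm, origin under its centre, with a 15 mm hole 54 mm deep in its top in which the pin stands, flange on the block's top
- glass0: clear tea glass with etched bands, 54 mm across the rim, 80 mm tall; origin under its centre. One of four standing in a row on the board behind the rail, 80 mm from the rail's centreline; leave alone
- glass1: clear tea glass with etched bands, 54 mm across the rim, 80 mm tall; origin under its centre. One of four standing in a row on the board behind the rail, 80 mm from the rail's centreline; leave alone
- glass2: clear tea glass with etched bands, 54 mm across the rim, 80 mm tall; origin under its centre. One of four standing in a row on the board behind the rail, 80 mm from the rail's centreline; leave alone
- glass3: clear tea glass with etched bands, 54 mm across the rim, 80 mm tall; origin under its centre. One of four standing in a row on the board behind the rail, 80 mm from the rail's centreline; leave alone
- sugar_jar: red plastic sugar jar, 72 mm diameter, 100 mm tall, origin under its centre; leave alone
- tray: round hammered aluminium tray, 230 mm across, 14 mm tall rim, origin under its centre; leave alone
- teapot: empty stainless teapot on the tray, body 112 mm across and about 100 mm tall, lid flipped upright to 170 mm; origin under its centre; leave alone
- coaster: round wooden coaster, 94 mm across, 9 mm thick, origin under its centre; leave alone

How it is judged:
On the way, in this order (a step that is already met when the one before it is completed fails the run):
1. the rail is slid across so that its eye plate lies between the ears: knob no more than 145 mm behind the yoke hole (y of knob in the frame of yoke_hole above -0.145 m), for 0.1 s.
2. the pin is down through both ears and the trapped eye, flange on the yoke (distance between pin and yoke_hole below 0.003 m and z of pin in the frame of yoke_hole below 0.002 m and angle between pin's own z axis and vertical below 0.1 rad and y of knob in the frame of yoke_hole between -0.1365 and -0.1035 m), for 0.2 s.
At the end, for the whole second after the job is handed in: The pin is upright (within 0.1 rad), at rest and fully home in the yoke: the underside of its flange within 3 mm of the yoke hole's mouth and not more than 2 mm above it; the knob stands 103.5 to 136.5 mm behind the yoke hole, so that the pin passes through the eye (all of step 2 and linear speed of pin below 0.01 m/s); the robot touches nothing.
It fails at once if the pin is forced: more than 25 N between it and the rack (with rail and eye) while its flange is still over 4 mm above the yoke, or more than 50 N at any time ((contact force between pin and rack above 25 N and z of pin in the frame of yoke_hole above 0.004 m) or contact force between pin and rack above 50 N).
It fails at once if a glass or another tea thing is moved more than 20 mm (distance of any of glass0, glass1, glass2, glass3, sugar_jar, tray, teapot, coaster from where it was at the start of the episode above 0.02 m).
It fails at once if a glass is tipped (angle between any of glass0, glass1, glass2, glass3's own z axis and vertical above 0.4 rad).
It also fails if it takes over 72 s, if anything falls off the work surface, if the arm or the gripper's body presses on something with over 40 N, if the wrist force passes 120 N, or if a joint passes its speed limit or range.

## Working session

There is one attempt and no reset: what is moved stays moved. The work goes in short steps, Python scripts to look and compute and a tool call to move; the robot and the scene stay as the last step left them, time stands still between calls to the robot, and variables do not carry over. Pictures are saved under pics/ and viewed, and the job is handed in when it is done.

Besides the shell and the picture viewer there is one more tool, called as name(argument=value, ...) on one line, values as JSON. jog_arm: Moves the arm, as the interface text tells. Its arguments: {"type":"object","properties":{"commands":{"type":"array","items":{"type":"array","items":{"type":"number"}}},"force":{"type":"number"}},"required":["commands"]}

```bash
ls; mkdir -p pics
python3 - <<'E'
from bench import *
import cv2
o=get_obs(); print(o)
for n in ("scene","side","wrist"):
    s=snapshot(n); cv2.imwrite(f"pics/{n}0.png",s["pixels"][:,:,::-1]); print(n,{k:v for k,v in s.items() if k!="pixels"})
E
```

```text
pics
{'clock': 0.0, 'joint_positions': array([-1.89601747e-02,  4.23891700e-01,  1.63069881e+00,  1.94985723e-06,
        1.08860557e+00, -1.89642038e-02]), 'dq': array([-1.03669090e-03, -1.26323620e-04,  8.59741798e-05,  1.22661770e-03,
       -4.96364038e-04, -1.81920495e-03]), 'effort': array([ 1.28069914e-03, -5.44622147e+01, -2.73670936e+01,  6.42951974e-02,
        2.27214623e-02, -1.51321510e-04]), 'eef_pos': array([6.24557006e-01, 5.94069451e-05, 3.01866388e-01]), 'orientation': array([-5.78144225e-04,  7.07105450e-01,  7.07107658e-01, -5.55425427e-04]), 'contact_force': array([ 1.11564246, -0.42777764, -0.57366864]), 'wrist_torque': array([-0.0798308 , -0.00522578, -0.01880594]), 'finger_gap': 0.08788000097813346}
scene {'mtx': array([[454.31141439,   0.        , 277.62900382],
       [  0.        , 454.31141439, 218.32922824],
       [  0.        ,   0.        ,   1.        ]]), 'view': array([[ 0.69561446,  0.71815763, -0.01923911, -0.36699548],
       [ 0.51572994, -0.51782631, -0.68255295, -0.23553603],
       [-0.50014313,  0.46487152, -0.73058286,  1.50420223],
       
[... 341 characters left out ...]
73151976,  0.17196611],
       [ 0.22711368,  0.69559857, -0.68158786,  0.98798652],
       [ 0.        ,  0.        ,  0.        ,  1.        ]]), 'shot': 2}
wrist {'mtx': array([[325.1922621 ,   0.        , 281.17176048],
       [  0.        , 325.1922621 , 215.52653166],
       [  0.        ,   0.        ,   1.        ]]), 'tool_from_camera': array([[-3.99425353e-04, -9.64728258e-01, -2.63247466e-01,
         7.22119115e-02],
       [ 9.99999802e-01, -5.13152992e-04,  3.63262445e-04,
        -7.31547783e-04],
       [-4.85535770e-04, -2.63247269e-01,  9.64728273e-01,
        -8.14409228e-02],
       [ 0.00000000e+00,  0.00000000e+00,  0.00000000e+00,
         1.00000000e+00]]), 'shot': 3}
```

View pics/scene0.png

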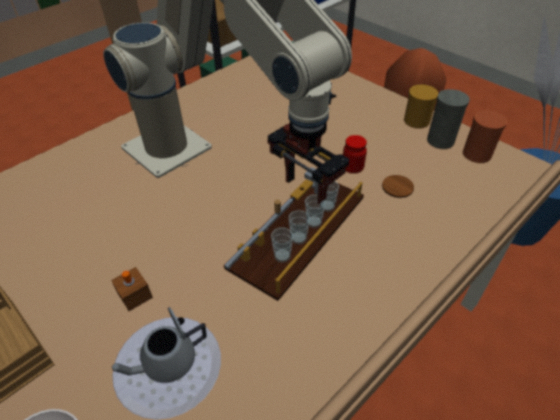

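View pics/side0.png

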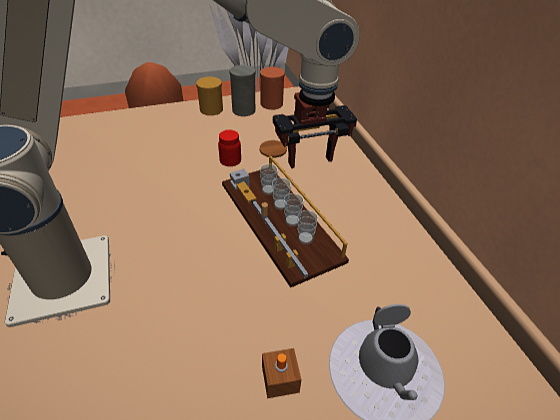

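View pics/wrist0.png

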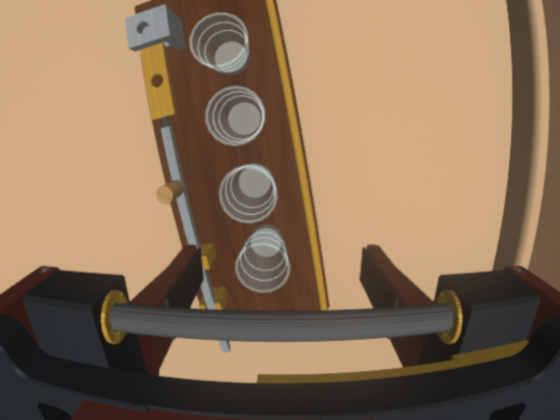

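```bash
cat > h.py <<'E'
from bench import *
import numpy as np, cv2
from scipy.spatial.transform import Rotation as R
from scipy.optimize import least_squares
def tcp(o):
    q=o["orientation"]; T=np.eye(4); T[:3,:3]=R.from_quat([q[1],q[2],q[3],q[0]]).as_matrix(); T[:3,3]=o["eef_pos"]; return T
def shot(n):
    o=get_obs(); s=snapshot(n); s["n"]=n
    if n=="wrist": s["w2c"]=np.linalg.inv(tcp(o)@s["tool_from_camera"])
    else: s["w2c"]=s["view"]
    return s
def proj(s,p):
    c=(s["w2c"]@np.append(p,1))[:3]; m=s["mtx"]
    if s["n"]=="wrist":
        r=np.hypot(c[0],c[1]); th=np.arctan2(r,c[2]); d=c[:2]/max(r,1e-9)*th
    else: d=c[:2]/c[2]
    return np.array([m[0,0]*d[0]+m[0,2],m[1,1]*d[1]+m[1,2]])
def ray(s,px):
    m=s["mtx"]; d=np.array([(px[0]-m[0,2])/m[0,0],(px[1]-m[1,2])/m[1,1]])
    if s["n"]=="wrist":
        th=np.hypot(*d); v=np.array([*(d/max(th,1e-9)*np.sin(th)),np.cos(th)])
    else: v=np.array([*d,1.])
    c2w=np.linalg.inv(s["w2c"]); v=c2w[:3,:3]@v; return c2w[:3,3],v/np.linalg.norm(v)
def atz(s,px,z):
    o,v=ray(s,px); return o+v*(z-o[2])/v[2]
def tri(rays):
    A=np.zeros((3,3));b=np.zeros(3)
    for o,v in rays:
        P=np.eye(3)-np.outer(v,v);A+=P;b+=P@o
    x=np.linalg.solve(A,b); return x,[np.linalg.norm((np.eye(3)-np.outer(v,v))@(x-o))*1e3 for o,v in rays]
E
python3 - <<'E'
from h import *
S=[shot(n) for n in("scene","side","wrist")]
np.set_printoptions(precision=4,suppress=True)
for t in ["rack","yoke_hole","knob","rail","pin","pinstand","glass0","sugar_jar","tray","teapot","coaster"]:
    rs=[]
    for s in S:
        l=landmark_of(s,t)
        print(t,s["n"],[(np.round(d["pixel"],1).tolist(),round(d["conf"],2)) for d in l[:4]])
        if l and l[0]["conf"]>.5: rs.append(ray(s,l[0]["pixel"]))
    if len(rs)>1: print("   ",*tri(rs))
E
```

```text
rack scene [([296.8, 233.8], 0.66)]
rack side [([279.4, 221.6], 0.9)]
rack wrist [([231.4, 158.2], 0.8)]
    [ 0.566   0.0375 -0.0018] [np.float64(4.246353889388889), np.float64(3.594961296515077), np.float64(1.4442059327198817)]
yoke_hole scene [([313.6, 170.9], 0.83), ([297.1, 232.5], 0.7)]
yoke_hole side [([237.1, 170.6], 0.97)]
yoke_hole wrist [([140.9, 24.6], 0.85)]
    [0.4858 0.1855 0.0839] [np.float64(4.089353926542384), np.float64(5.5072609685637985), np.float64(1.4793825876121587)]
knob scene [([275.1, 204.4], 0.6)]
knob side [([260.6, 204.8], 0.85)]
knob wrist [([168.7, 191.1], 0.56)]
    [0.5108 0.0162 0.0899] [np.float64(7.217965741431416), np.float64(9.402506197635661), np.float64(5.25337864314356)]
rail scene [([275.2, 213.3], 0.96), ([327.4, 206.6], 0.58)]
rail side [([262.5, 219.2], 0.95), ([238.4, 170.0], 0.74), ([381.1, 368.3], 0.51)]
rail wrist [([178.8, 184.4], 0.74)]
    [0.51   0.0141 0.0485] [np.float64(3.531781318602489), np.float64(1.308127199246904), np.float64(3.618272163480695)]
pin scene [([130.4, 281.4], 0.44)]
pin side [([282.6, 367.9], 0.5)]
pin wrist
[... 686 characters left out ...]
sugar_jar scene [([352.3, 164.1], 0.77)]
sugar_jar side [([232.6, 158.9], 0.73)]
sugar_jar wrist []
    [0.5027 0.3448 0.0168] [np.float64(0.9195406850958522), np.float64(0.9195406850958769)]
tray scene []
tray side [([381.1, 371.1], 0.82), ([265.0, 217.1], 0.66), ([381.2, 365.4], 0.61), ([290.6, 221.3], 0.57)]
tray wrist []
teapot scene [([169.5, 365.1], 0.64)]
teapot side [([377.3, 366.8], 0.68)]
teapot wrist []
    [ 0.6333 -0.4253 -0.0038] [np.float64(7.439905250128781), np.float64(7.4399052501287715)]
coaster scene [([398.0, 188.2], 0.59)]
coaster side [([273.8, 149.9], 0.81)]
coaster wrist []
    [ 0.6551  0.3762 -0.001 ] [np.float64(2.2096054625231365), np.float64(2.2096054625230415)]
```

Run:
```python
from h import *
s=shot("wrist"); im=s["pixels"][:,:,::-1]
c=im[0:210,110:250]; cv2.imwrite("pics/c1.png",cv2.resize(c,None,fx=2.8,fy=2.8,interpolation=cv2.INTER_CUBIC))
s=shot("side"); im=s["pixels"][:,:,::-1]
c=im[340:410,240:330]; cv2.imwrite("pics/c2.png",cv2.resize(c,None,fx=6,fy=6,interpolation=cv2.INTER_CUBIC))
s=shot("scene"); im=s["pixels"][:,:,::-1]
c=im[250:320,90:180]; cv2.imwrite("pics/c3.png",cv2.resize(c,None,fx=6,fy=6,interpolation=cv2.INTER_CUBIC))
```

```text
(no output)
```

View pics/c1.png

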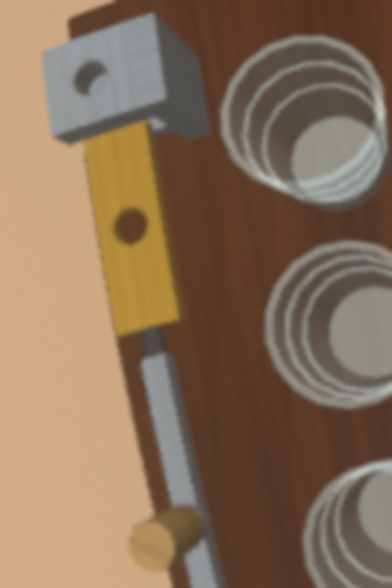

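View pics/c2.png

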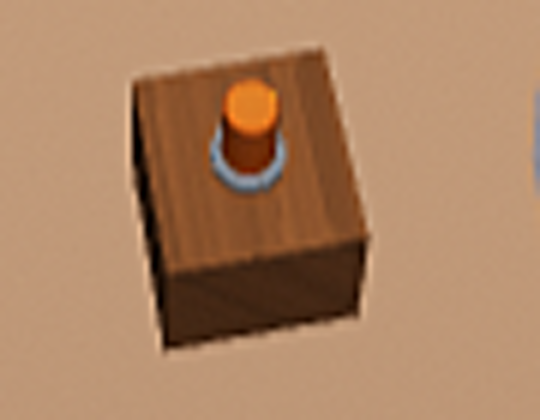

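View pics/c3.png

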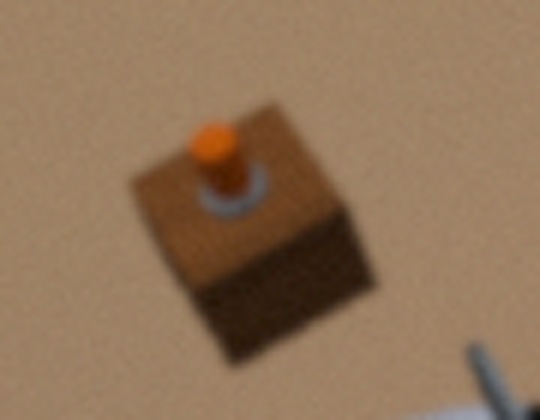

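Run:
```python
from h import *
np.set_printoptions(precision=4,suppress=True)
s=shot("wrist")
f=lambda u,v,z:atz(s,(110+(u-.0)/2.8,v/2.8),z)
y=f(91,78,.075);e=f(130,226,.056);k=f(152,548,.1)
C=[f(*c,.075) for c in [(44,54),(153,14),(167,98),(58,142)]]
P=[f(*c,.056) for c in [(118,335),(180,319)]]
print("yoke",y,"eye",e,"knob",k); print("corners",*C,"plate",*P)
d=C[0]-C[3]; print("yaws",np.degrees([np.arctan2(-(y-k)[0],(y-k)[1]),np.arctan2(-(y-e)[0],(y-e)[1]),np.arctan2(-d[0],d[1]),np.arctan2(*(C[1]-C[0])[1::-1]),np.arctan2(*(P[1]-P[0])[1::-1])]))
print(np.linalg.norm((y-k)[:2]),np.linalg.norm((y-e)[:2]),np.linalg.norm((e-k)[:2]))
a=shot("side");b=shot("scene")
fa=lambda u,v:(240+u/6,340+v/6); fb=lambda u,v:(90+u/6,250+v/6)
print("pin top",atz(a,fa(252,106),.092),atz(b,fb(214,143),.092),tri([ray(a,fa(252,106)),ray(b,fb(214,143))]))
A=[atz(a,fa(*c),.058) for c in[(134,78),(323,48),(368,236),(170,272)]]
B=[atz(b,fb(*c),.058) for c in[(132,182),(277,102),(345,208),(198,288)]]
print(np.array(A),np.mean(A,0));print(np.array(B),np.mean(B,0))
```

```text
yoke [0.485  0.1836 0.075 ] eye [0.4946 0.1283 0.056 ] knob [0.5155 0.0139 0.1   ]
corners [0.4647 0.197  0.075 ] [0.5081 0.2057 0.075 ] [0.5151 0.1713 0.075 ] [0.4726 0.1604 0.075 ] plate [0.4892 0.087  0.056 ] [0.5144 0.0912 0.056 ]
yaws [10.1816  9.8116 12.1324 11.4312  9.5313]
0.17238847887728295 0.05614710707250096 0.11624310802157256
pin top [ 0.4309 -0.3874  0.092 ] [ 0.4331 -0.39    0.092 ] (array([ 0.4313, -0.3884,  0.0909]), [np.float64(1.4255960318175458), np.float64(1.4255960318176633)])
[[ 0.4035 -0.3512  0.058 ]
 [ 0.466  -0.3589  0.058 ]
 [ 0.4587 -0.4221  0.058 ]
 [ 0.3965 -0.4151  0.058 ]] [ 0.4312 -0.3868  0.058 ]
[[ 0.3985 -0.4161  0.058 ]
 [ 0.4051 -0.3543  0.058 ]
 [ 0.4684 -0.3633  0.058 ]
 [ 0.4601 -0.4235  0.058 ]] [ 0.433  -0.3893  0.058 ]
```

jog_arm(commands=[[0,0,-10,14,-109,75,0],[0,0,-10,14,-109,75,0],[0,0,-10,14,-109,75,0],[0,0,-10,14,-109,75,0],[0,0,-10,14,-109,75,0]], force=30)

```text
clock: 2.75
eef_pos: [0.5164, 0.0141, 0.2279]
orientation: [0.0, 0.643, 0.766, 0.0]
contact_force: [0.3, -0.7, -0.9]
finger_gap: 0.0511
```

Run:
```python
from h import *
o=get_obs(); print(o["clock"],o["eef_pos"],o["finger_gap"],o["contact_force"],tcp(o)[:3,:3].round(3))
s=shot("wrist"); cv2.imwrite("pics/w1.png",s["pixels"][:,:,::-1])
for t in["knob","yoke_hole","rail"]: print(t,[(d["pixel"],d["conf"]) for d in landmark_of(s,t)])
```

```text
2.75 [0.51636499 0.01409203 0.22794551] 0.051108620237231825 [ 0.33802093 -0.69137904 -0.89876943] [[-0.174  0.985  0.001]
 [ 0.985  0.174 -0.   ]
 [-0.     0.001 -1.   ]]
knob [([281.2, 228.0], 0.57)]
yoke_hole [([367.4, 147.5], 0.21)]
rail [([279.9, 218.2], 0.67), ([365.5, 146.6], 0.64)]
```

View pics/w1.png

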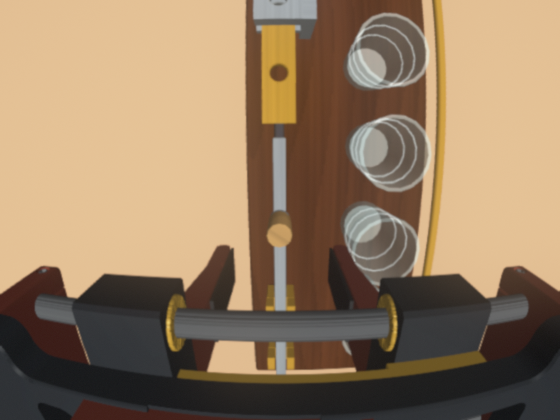

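Run:
```python
from h import *
np.set_printoptions(precision=4,suppress=True)
s=shot("wrist");o=get_obs();T=tcp(o)
cv2.imwrite("pics/c4.png",cv2.resize(s["pixels"][0:260,230:330,::-1],None,fx=2.3,fy=2.3,interpolation=cv2.INTER_CUBIC))
k=atz(s,(279.5,235),.1); e=atz(s,(279,72),.056); r1=atz(s,(279.5,140),.058);r2=atz(s,(280.5,270),.058)
print(k,e,np.linalg.norm((k-e)[:2]),r1,r2)
print("tool frame mm",[((np.linalg.inv(T)@np.append(p,1))[:3]*1e3).round(1) for p in(k,e,r1,r2)])
```

```text
[0.5161 0.0148 0.1   ] [0.4957 0.129  0.056 ] 0.11595406117777776 [0.5053 0.0763 0.058 ] [ 0.5247 -0.0301  0.058 ]
tool frame mm [array([  1.2,  -1.4, 128.4]), array([117.1,  -1.8, 172.4]), array([ 63.6,  -1.4, 170.4]), array([-44.6,  -0.8, 170.4])]
```

View pics/c4.png

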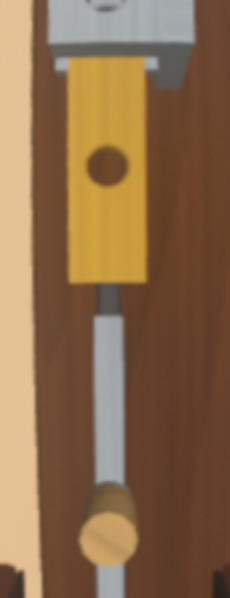

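jog_arm(commands=[[0,0,0,1,-2,40,0],[0,0,0,1,-2,80,0],[0,0,0,1,-2,81,0],[0,0,0,1,-2,81,1],[0,0,0,1,-2,81,1],[0,0,0,1,-2,81,1],[0,0,0,1,-2,81,1]], force=30)

```text
clock: 3.7
eef_pos: [0.5146, 0.0146, 0.1483]
orientation: [0.001, 0.643, 0.766, 0.001]
contact_force: [1.5, 0.4, 7.2]
finger_gap: 0.0173
```

jog_arm(commands=[[0,0,0,10,0,0,1],[0,0,0,20,0,0,1],[0,0,0,30,0,0,1],[0,0,0,38,0,0,1],[0,0,0,44,0,0,1],[0,0,0,44,0,0,1],[0,0,0,44,0,0,1]])

```text
clock: 4.4
eef_pos: [0.5067, 0.0583, 0.1483]
orientation: [0.001, 0.643, 0.766, 0.001]
contact_force: [-3.3, 1.0, 8.4]
finger_gap: 0.0174
```

Run:
```python
from h import *
o=get_obs(); print(o["clock"],o["eef_pos"],o["finger_gap"],o["contact_force"],tcp(o)[:3,:3].round(3))
s=shot("wrist"); cv2.imwrite("pics/w2.png",s["pixels"][:,:,::-1])
```

```text
4.4 [0.50672333 0.05825671 0.1482994 ] 0.017367100451569438 [-3.25329254  1.02159525  8.4258853 ] [[-0.174  0.985  0.002]
 [ 0.985  0.174  0.   ]
 [-0.     0.002 -1.   ]]
```

View pics/w2.png

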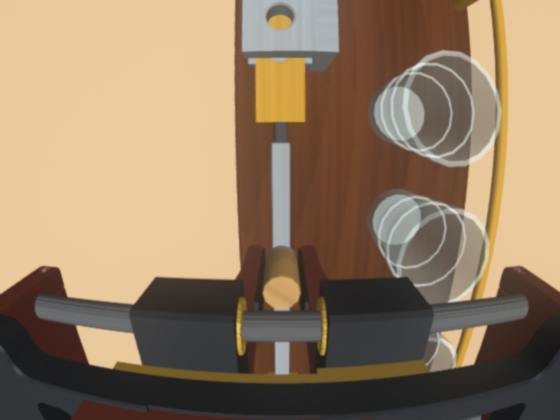

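Run:
```python
from h import *
np.set_printoptions(precision=4,suppress=True)
s=shot("wrist");o=get_obs();T=tcp(o)
cv2.imwrite("pics/c5.png",cv2.resize(s["pixels"][0:140,220:350,::-1],None,fx=5,fy=4.2,interpolation=cv2.INTER_CUBIC)[:600])
f=lambda u,v,z:((np.linalg.inv(T)@np.append(atz(s,(u,v),z),1))[:3]*1e3).round(1)
for v in(16,18,20): print("hole",f(279.5,v,.075),atz(s,(279.5,v),.075))
for v in(121,123): print("plate end",f(280,v,.056))
```

```text
hole [128.3  -1.3  73.3] [0.4833 0.1844 0.075 ]
hole [127.3  -1.3  73.3] [0.4835 0.1833 0.075 ]
hole [126.2  -1.3  73.3] [0.4836 0.1823 0.075 ]
plate end [76.6 -1.2 92.3]
plate end [75.5 -1.2 92.3]
```

View pics/c5.png

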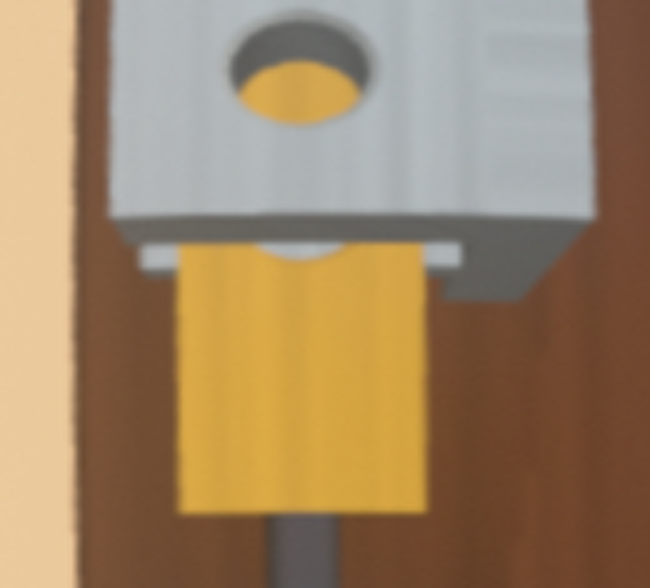

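jog_arm(commands=[[0,0,0,44,0,0,0],[0,0,0,0,0,0,0],[0,0,0,0,0,-40,0],[0,0,0,0,0,-90,0]])

```text
clock: 4.9
eef_pos: [0.5051, 0.0584, 0.2366]
orientation: [-0.001, 0.642, 0.766, -0.001]
contact_force: [1.5, -0.0, 0.6]
finger_gap: 0.0429
```

My first row carried an unintended 44 mm shift, so the rail may have moved. Checking before I continue.

Run:
```python
from h import *
s=shot("wrist"); cv2.imwrite("pics/w3.png",s["pixels"][:,:,::-1]); print(get_obs()["eef_pos"])
```

```text
[0.5091596  0.0586381  0.24526553]
```

View pics/w3.png

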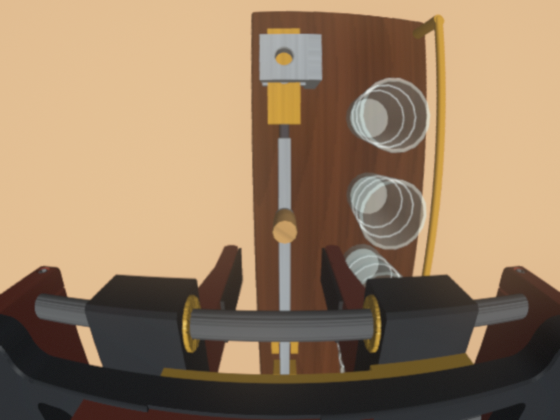

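jog_arm(commands=[[0,0,0,0,0,0,0],[0,0,0,0,0,0,0]])

```text
clock: 5.15
eef_pos: [0.506, 0.058, 0.2371]
orientation: [0.0, 0.643, 0.766, 0.0]
contact_force: [-0.4, 0.2, -0.2]
finger_gap: 0.0439
```

Run:
```python
from h import *
np.set_printoptions(precision=4,suppress=True)
s=shot("wrist");o=get_obs();T=tcp(o);print(o["eef_pos"],o["contact_force"])
cv2.imwrite("pics/c6.png",cv2.resize(s["pixels"][20:250,240:340,::-1],None,fx=4,fy=2.6,interpolation=cv2.INTER_CUBIC)[:600])
f=lambda u,v,z:((np.linalg.inv(T)@np.append(atz(s,(u,v),z),1))[:3]*1e3).round(1)
print("knob",f(281,231,.1),"hole",f(281,57,.075),"plate",f(281,123,.056),"hole world",atz(s,(281,57),.075))
```

```text
[0.5056 0.0579 0.2362] [-0.5767 -0.5143 -0.8762]
knob [  1.3   0.1 136.2] hole [127.    0.2 161.2] plate [ 77.    0.2 180.2] hole world [0.4835 0.183  0.075 ]
```

View pics/c6.png

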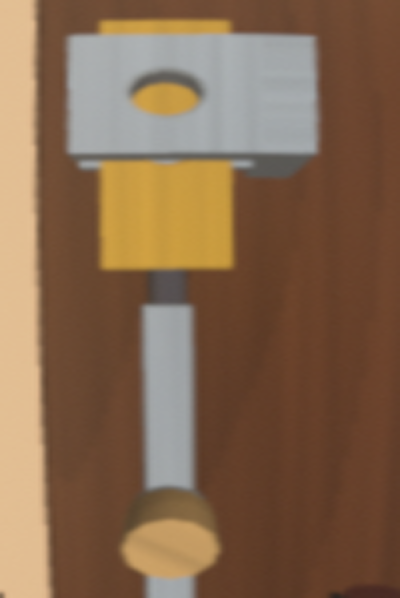

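jog_arm(commands=[[0,0,0,-427,-150,0,0],[0,0,0,-427,-150,0,0],[0,0,0,-427,-150,0,0],[0,0,0,-427,-150,0,0],[0,0,0,-427,-150,0,0],[0,0,0,-427,-150,0,0],[0,0,0,-427,-150,0,0],[0,0,0,-427,-150,0,0]])

```text
clock: 6.0
eef_pos: [0.4396, -0.3383, 0.2349]
orientation: [-0.002, 0.643, 0.766, 0.0]
contact_force: [1.3, 0.4, 0.7]
finger_gap: 0.0436
```

jog_arm(commands=[[0,0,0,0,0,0,0],[0,0,0,0,0,0,0],[0,0,0,0,0,0,0]])

```text
clock: 6.3
eef_pos: [0.4406, -0.3354, 0.2354]
orientation: [-0.001, 0.643, 0.766, 0.0]
contact_force: [-0.4, 0.2, -0.5]
finger_gap: 0.0438
```

Run:
```python
from h import *
s=shot("wrist"); cv2.imwrite("pics/w4.png",s["pixels"][:,:,::-1]); print(get_obs()["eef_pos"],tcp(get_obs())[:3,:3].round(3))
```

```text
[ 0.44096332 -0.33512439  0.23575142] [[-0.175  0.985 -0.002]
 [ 0.985  0.175  0.002]
 [ 0.002 -0.001 -1.   ]]
```

View pics/w4.png

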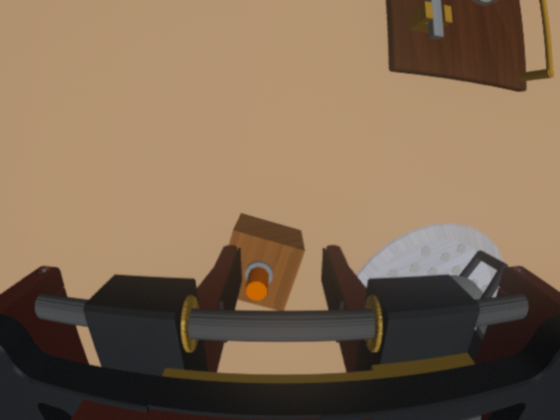

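Run:
```python
from h import *
np.set_printoptions(precision=4,suppress=True)
s=shot("wrist");o=get_obs();T=tcp(o)
cv2.imwrite("pics/c7.png",cv2.resize(s["pixels"][200:320,200:320,::-1],None,fx=5,fy=5,interpolation=cv2.INTER_CUBIC)[:600])
f=lambda u,v,z:((np.linalg.inv(T)@np.append(atz(s,(u,v),z),1))[:3]*1e3).round(1)
print("pintop",f(257,290,.092),atz(s,(257,290),.092),"flange",f(259,273,.062))
```

```text
pintop [-49.3 -19.8 144. ] [ 0.4302 -0.387   0.092 ] flange [-48.7 -20.1 174. ]
```

View pics/c7.png

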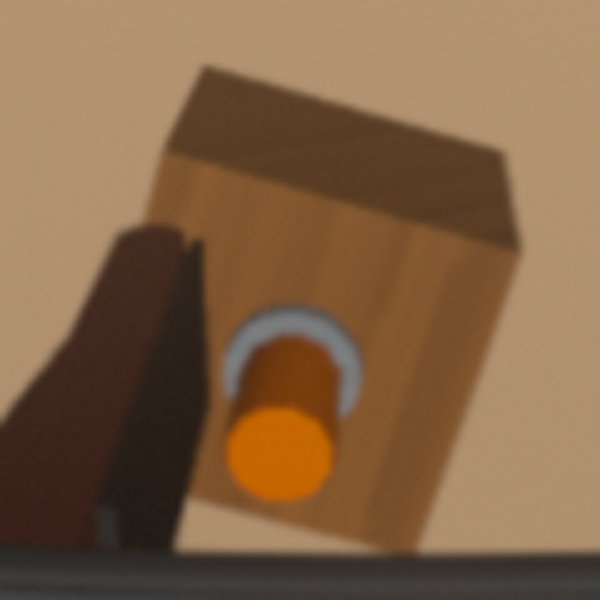

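jog_arm(commands=[[0,0,0,-49,-20,0,0],[0,0,0,-49,-20,20,0],[0,0,0,-49,-20,60,0],[0,0,0,-49,-20,90,0],[0,0,0,-49,-20,90,0],[0,0,0,-49,-20,90,0]])

```text
clock: 7.0
eef_pos: [0.4304, -0.3875, 0.1468]
orientation: [-0.001, 0.642, 0.767, 0.0]
contact_force: [-0.0, -0.0, 0.8]
finger_gap: 0.0438
```

Run:
```python
from h import *
s=shot("wrist"); cv2.imwrite("pics/w5.png",s["pixels"][:,:,::-1]); print(get_obs()["eef_pos"],get_obs()["contact_force"])
s=shot("side"); cv2.imwrite("pics/s5.png",cv2.resize(s["pixels"][280:400,210:350,::-1],None,fx=5,fy=5,interpolation=cv2.INTER_CUBIC))
```

```text
[ 0.43090542 -0.38810463  0.14780754] [-0.49348996 -0.32206677  0.18942666]
```

View pics/w5.png

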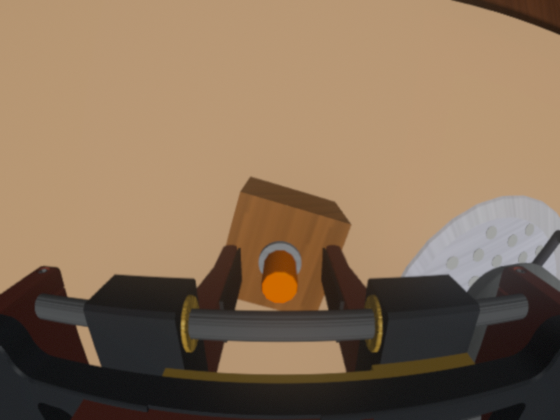

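View pics/s5.png

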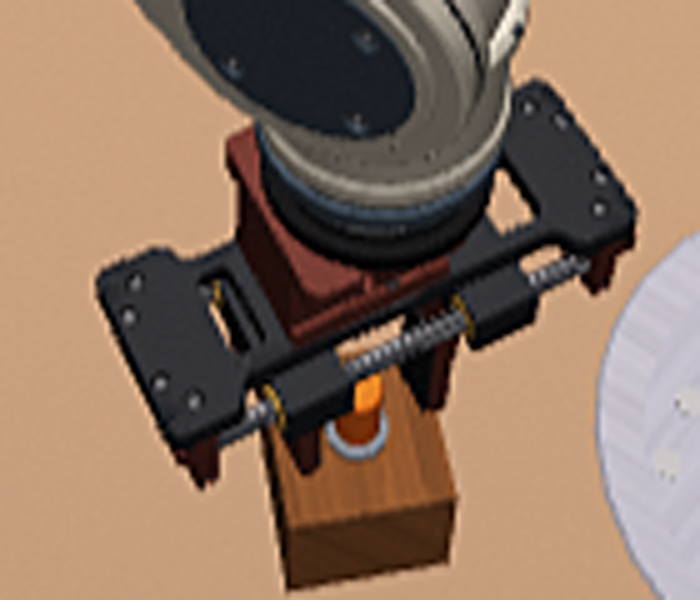

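jog_arm(commands=[[0,0,0,0,0,0,1],[0,0,0,0,0,0,1],[0,0,0,0,0,0,1],[0,0,0,0,0,0,1]], force=25)

```text
clock: 7.5
eef_pos: [0.4301, -0.3886, 0.1472]
orientation: [0.0, 0.643, 0.766, -0.0]
contact_force: [0.4, 0.7, 4.4]
finger_gap: 0.0179
```

jog_arm(commands=[[0,0,0,0,0,-20,1],[0,0,0,0,0,-50,1],[0,0,0,0,0,-90,1],[0,0,0,0,0,-120,1],[0,0,0,0,0,-120,1],[0,0,0,0,0,-120,1]])

```text
clock: 8.1
eef_pos: [0.4299, -0.3884, 0.2668]
orientation: [0.0, 0.643, 0.766, -0.0]
contact_force: [0.3, 0.7, -1.1]
finger_gap: 0.0175
```

Run:
```python
from h import *
o=get_obs();print(o["eef_pos"],o["contact_force"],o["finger_gap"],tcp(o)[:3,:3].round(3))
s=shot("wrist"); cv2.imwrite("pics/w6.png",s["pixels"][:,:,::-1]); 
s=shot("side"); cv2.imwrite("pics/s6.png",cv2.resize(s["pixels"][230:400,200:360,::-1],None,fx=3.5,fy=3.5,interpolation=cv2.INTER_CUBIC))
```

```text
[ 0.42986312 -0.3883634   0.26684676] [ 0.2759431   0.68783619 -1.14569171] 0.017483218689975846 [[-0.174  0.985  0.001]
 [ 0.985  0.174 -0.001]
 [-0.001  0.001 -1.   ]]
```

View pics/w6.png

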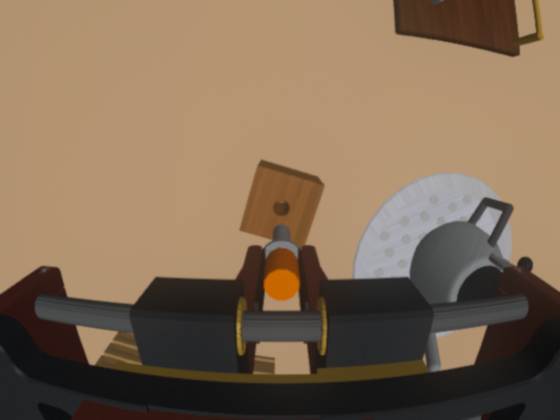

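View pics/s6.png

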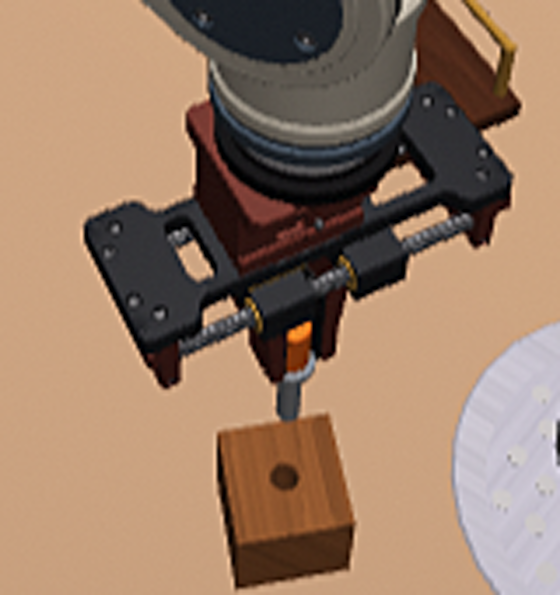

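Run:
```python
from h import *
s=shot("wrist");o=get_obs();T=tcp(o)
cv2.imwrite("pics/c8.png",cv2.resize(s["pixels"][190:310,230:330,::-1],None,fx=5,fy=5,interpolation=cv2.INTER_CUBIC)[:600])
for x in(-2,0,2):
  for y in(0,):
    for z in(54,85,89.2,139.): print(x,y,z,(proj(s,(T@np.array([x/1e3,y/1e3,z/1e3,1]))[:3])-[230,190])*5)
```

```text
-2 0 54 [261.85092932 508.49230333]
-2 0 85 [260.75732725 375.63888195]
-2 0 89.2 [260.63366365 360.71253584]
-2 0 139.0 [259.47548975 221.84251448]
0 0 54 [261.87342662 489.93863056]
0 0 85 [260.76876739 359.28956374]
0 0 89.2 [260.6440982  344.63857632]
0 0 139.0 [259.47866549 208.56997397]
2 0 54 [261.89562891 471.1564935 ]
2 0 85 [260.77996151 342.79634193]
2 0 89.2 [260.65429552 328.42898776]
2 0 139.0 [259.48169534 195.22604712]
```

View pics/c8.png

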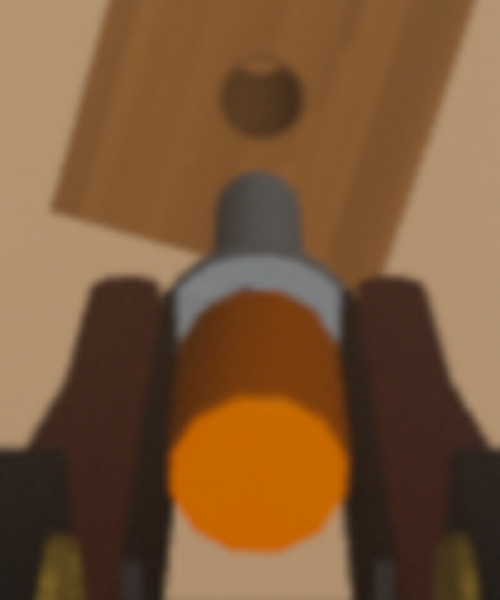

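jog_arm(commands=[[0,0,0,553,153,-10,1],[0,0,0,553,153,-10,1],[0,0,0,553,153,-10,1],[0,0,0,553,153,-10,1],[0,0,0,553,153,-10,1],[0,0,0,553,153,-10,1],[0,0,0,553,153,-10,1],[0,0,0,553,153,-10,1]])

```text
clock: 9.05
eef_pos: [0.4673, 0.0117, 0.2725]
orientation: [-0.001, 0.643, 0.766, -0.001]
contact_force: [1.0, -1.0, -1.0]
finger_gap: 0.0175
```

jog_arm(commands=[[0,0,0,165,46,0,1],[0,0,0,165,46,0,1],[0,0,0,165,46,0,1],[0,0,0,165,46,0,1],[0,0,0,165,46,10,1],[0,0,0,165,46,20,1],[0,0,0,165,46,20,1],[0,0,0,165,46,20,1]])

```text
clock: 9.85
eef_pos: [0.4843, 0.1787, 0.2527]
orientation: [-0.001, 0.643, 0.765, -0.001]
contact_force: [0.4, -0.4, -0.9]
finger_gap: 0.0175
```

Run:
```python
from h import *
s=shot("wrist");o=get_obs();T=tcp(o); print(o["eef_pos"],T[:3,:3].round(4))
cv2.imwrite("pics/w7.png",s["pixels"][:,:,::-1])
cv2.imwrite("pics/c9.png",cv2.resize(s["pixels"][150:310,215:345,::-1],None,fx=5,fy=3.75,interpolation=cv2.INTER_CUBIC)[:600])
for n in("side","scene"):
    s=shot(n); cv2.imwrite(f"pics/{n}7.png",s["pixels"][:,:,::-1])
```

```text
[0.48462421 0.17893509 0.25324315] [[-1.719e-01  9.851e-01 -1.100e-03]
 [ 9.851e-01  1.719e-01 -4.000e-04]
 [-2.000e-04 -1.100e-03 -1.000e+00]]
```

View pics/c9.png

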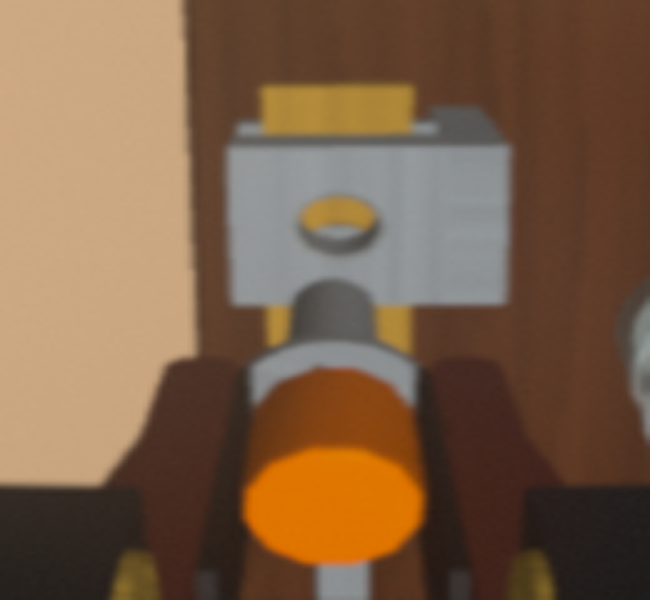

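View pics/side7.png

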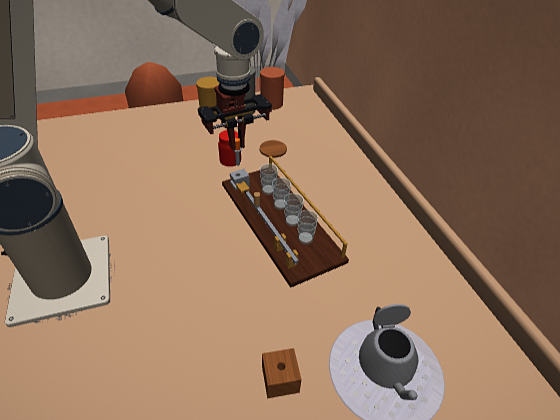

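Run:
```python
from h import *
s=shot("wrist");o=get_obs();T=tcp(o); print(o["eef_pos"])
f=lambda u,v,z:((np.linalg.inv(T)@np.append(atz(s,(u,v),z),1))[:3]*1e3).round(1)
print("hole",f(282.9,209.7,.075), atz(s,(282.9,209.7),.075))
g=lambda u,v:(215+u/5,150+v/3.75)
C=[f(*g(*c),.075) for c in [(227,144),(511,144),(509,303),(230,304)]];print(C)
for x in(0,2):
    for z in(55.2,89.2,139): print(x,z,(proj(s,(T@np.array([x/1e3,0,z/1e3,1]))[:3])-[215,150])*[5,3.75])
```

```text
[0.48500484 0.17950672 0.253989  ]
hole [  6.1   0.8 179. ] [0.48486142 0.18569261 0.075     ]
[array([ 24. , -17.5, 179. ]), array([ 24.1,  28.8, 179. ]), array([-12.3,  29.5, 179. ]), array([-12.4, -17.6, 179. ])]
0 55.2 [337.44536519 513.80063694]
0 89.2 [336.29693391 409.03866718]
0 139 [335.15925107 306.83182049]
2 55.2 [337.46530551 499.75588395]
2 89.2 [336.30548531 396.85963069]
2 139 [335.1607373  296.80915049]
```

jog_arm(commands=[[0,0,0,5,1,10,1],[0,0,0,5,1,25,1],[0,0,0,5,1,34,1],[0,0,0,5,1,34,1],[0,0,0,5,1,34,1]])

```text
clock: 10.55
eef_pos: [0.4848, 0.1854, 0.2194]
orientation: [-0.0, 0.643, 0.766, -0.0]
contact_force: [-0.1, 0.2, -1.5]
finger_gap: 0.0174
```

Run:
```python
from h import *
s=shot("wrist");o=get_obs();T=tcp(o); print(o["eef_pos"],o["contact_force"])
cv2.imwrite("pics/c10.png",cv2.resize(s["pixels"][150:310,215:345,::-1],None,fx=5,fy=3.75,interpolation=cv2.INTER_CUBIC)[:600])
f=lambda u,v,z:((np.linalg.inv(T)@np.append(atz(s,(u,v),z),1))[:3]*1e3).round(1)
s2=shot("side"); cv2.imwrite("pics/s10.png",cv2.resize(s2["pixels"][110:210,180:300,::-1],None,fx=5.5,fy=5.5,interpolation=cv2.INTER_CUBIC))
```

```text
[0.48503323 0.18541988 0.21983329] [ 0.0908872  -0.20945039 -2.16881616]
```

View pics/c10.png

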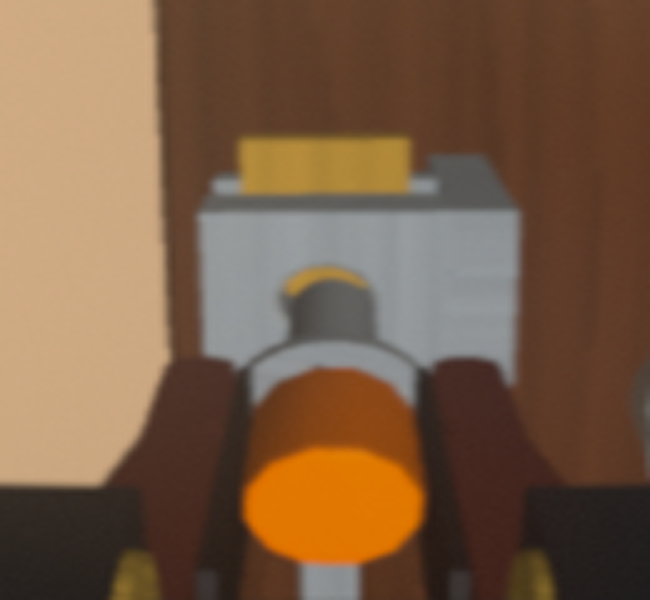

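View pics/s10.png

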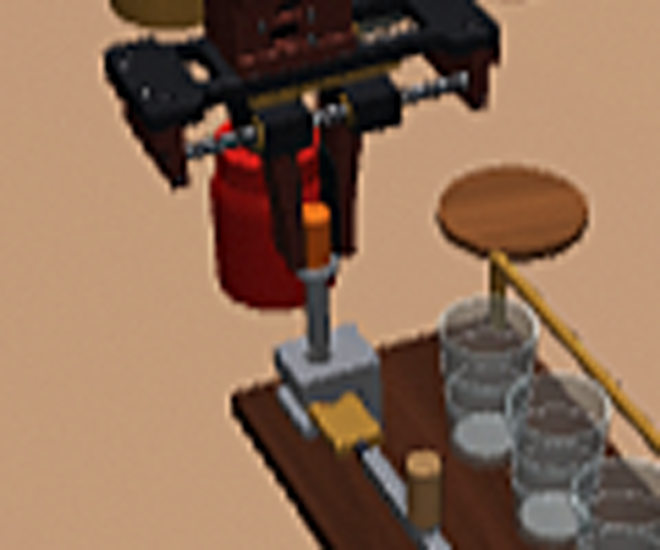

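Run:
```python
from h import *
s=shot("wrist");o=get_obs();T=tcp(o); print(o["eef_pos"])
f=lambda u,v,z:((np.linalg.inv(T)@np.append(atz(s,(u,v),z),1))[:3]*1e3).round(2)
g=lambda u,v:(215+u/5,150+v/3.75)
print("far rim",f(*g(326,266),.075),"left",f(*g(280,300),.075))
print("corners",[f(*g(*c),.075) for c in[(199,210),(519,211)]])
for x in(0,1,2):
  for r,z in((4.5,139),(6,137)): print(x,r,(proj(s,(T@np.array([(x+r)/1e3,0,z/1e3,1]))[:3])-[215,150])*[5,3.75])
```

```text
[0.485154   0.1854214  0.22012689]
far rim [  6.46  -1.32 145.13] left [ -0.45  -8.06 145.12]
corners [array([ 17.62, -19.54, 145.11]), array([ 17.41,  26.47, 145.15])]
0 4.5 [335.20732878 284.98774693]
0 6 [335.24776343 280.4712892 ]
1 4.5 [335.20962739 279.92589144]
1 6 [335.25008999 275.35149392]
2 4.5 [335.21188146 274.85125751]
2 6 [335.25237046 270.21880243]
```

jog_arm(commands=[[0,0,0,-1,-0.9,0,1],[0,0,0,-1,-0.9,2,1],[0,0,0,-1,-0.9,4,1],[0,0,0,-1,-0.9,5,1],[0,0,0,-1,-0.9,6,1],[0,0,0,-1,-0.9,7,1],[0,0,0,-1,-0.9,7,1]])

```text
clock: 11.4
eef_pos: [0.4841, 0.1841, 0.2125]
orientation: [-0.0, 0.643, 0.766, -0.0]
contact_force: [-0.5, 0.4, -1.3]
finger_gap: 0.0175
```

jog_arm(commands=[[0,0,0,0,0,1,1],[0,0,0,0,0,2,1],[0,0,0,0,0,2,1]])

```text
clock: 11.7
eef_pos: [0.4841, 0.1841, 0.2105]
orientation: [-0.0, 0.643, 0.766, -0.0]
contact_force: [0.7, 0.5, -0.7]
finger_gap: 0.0176
```

jog_arm(commands=[[0,0,0,0,0,1,1],[0,0,0,0,0,2,1],[0,0,0,0,0,3,1],[0,0,0,0,0,3,1]])

```text
clock: 12.1
eef_pos: [0.4841, 0.1841, 0.2075]
orientation: [-0.0, 0.643, 0.766, -0.0]
contact_force: [0.7, -0.5, -1.6]
finger_gap: 0.0177
```

Run:
```python
from h import *
s=shot("wrist");o=get_obs();T=tcp(o); print(o["eef_pos"],o["contact_force"])
cv2.imwrite("pics/c11.png",cv2.resize(s["pixels"][150:310,215:345,::-1],None,fx=5,fy=3.75,interpolation=cv2.INTER_CUBIC)[:600])
s2=shot("side"); cv2.imwrite("pics/s11.png",cv2.resize(s2["pixels"][130:200,200:290,::-1],None,fx=7,fy=7,interpolation=cv2.INTER_CUBIC))
```

```text
[0.48408949 0.18414286 0.20756207] [-0.03941939  0.31845931 -1.27953679]
```

View pics/c11.png

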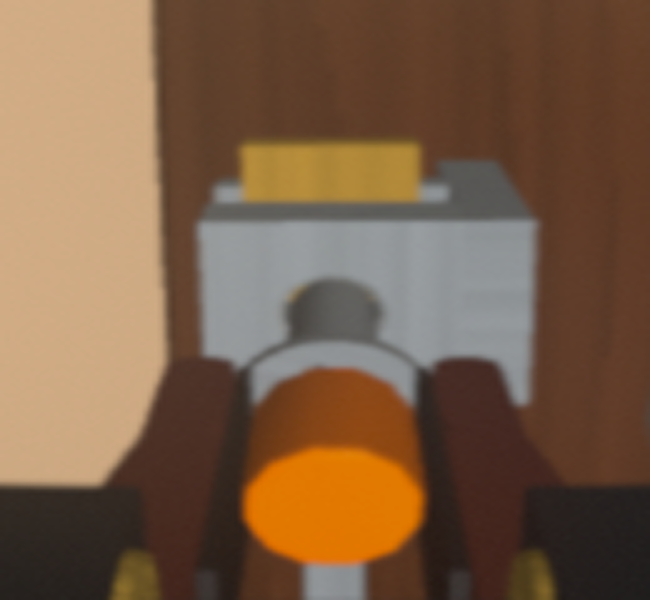

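View pics/s11.png

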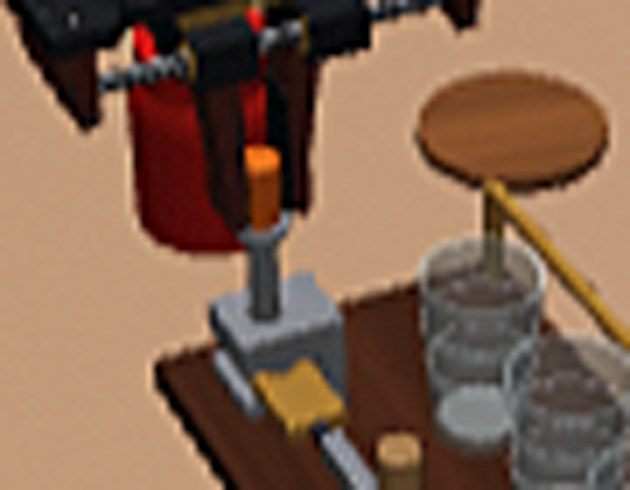

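jog_arm(commands=[[0,0,0,0,0,1.5,1],[0,0,0,0,0,3,1],[0,0,0,0,0,4.5,1],[0,0,0,0,0,6,1],[0,0,0,0,0,7.5,1],[0,0,0,0,0,7.5,1]])

```text
clock: 12.8
eef_pos: [0.484, 0.1841, 0.1999]
orientation: [-0.0, 0.643, 0.766, -0.0]
contact_force: [0.3, -1.1, -1.0]
finger_gap: 0.0175
```

jog_arm(commands=[[0,0,0,0,0,1,1],[0,0,0,0,0,2,1],[0,0,0,0,0,3,1],[0,0,0,0,0,3,1]])

```text
clock: 13.2
eef_pos: [0.4841, 0.1841, 0.197]
orientation: [-0.0, 0.643, 0.766, -0.0]
contact_force: [-0.1, 0.4, -0.9]
finger_gap: 0.0175
```

jog_arm(commands=[[0,0,0,0,0,1,1],[0,0,0,0,0,1,1]])

```text
clock: 13.4
eef_pos: [0.4841, 0.1841, 0.1961]
orientation: [-0.0, 0.643, 0.766, -0.0]
contact_force: [0.0, 0.0, -1.6]
finger_gap: 0.0175
```

jog_arm(commands=[[0,0,0,0,0,0,0],[0,0,0,0,0,0,0],[0,0,0,0,0,-20,0],[0,0,0,0,0,-50,0],[0,0,0,0,0,-60,0],[0,0,0,0,0,-60,0]])

```text
clock: 14.0
eef_pos: [0.485, 0.1844, 0.2576]
orientation: [0.001, 0.643, 0.766, 0.002]
contact_force: [0.3, 0.5, -0.4]
finger_gap: 0.0439
```

Run:
```python
from h import *
s=shot("wrist");o=get_obs();T=tcp(o); print(o["eef_pos"],o["contact_force"])
cv2.imwrite("pics/w12.png",s["pixels"][:,:,::-1])
s2=shot("side"); cv2.imwrite("pics/s12.png",cv2.resize(s2["pixels"][130:220,200:290,::-1],None,fx=6,fy=6,interpolation=cv2.INTER_CUBIC))
```

```text
[0.48427452 0.18419891 0.25638635] [-0.12461763 -0.56828721 -0.45535763]
```

View pics/w12.png

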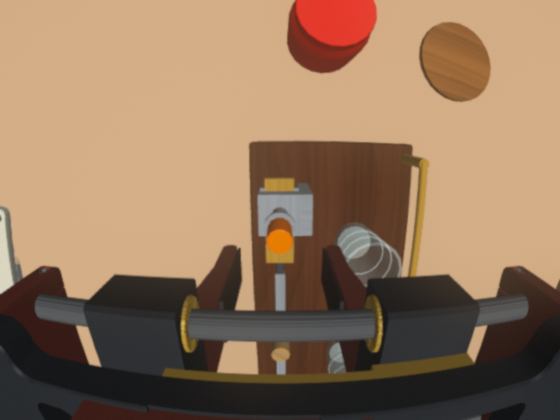

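View pics/s12.png

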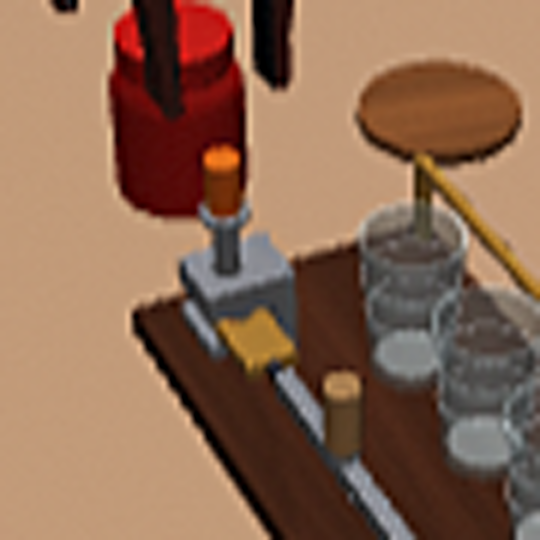

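jog_arm(commands=[[0,0,0,-50,0,0,0],[0,0,0,-100,0,0,0],[0,0,0,-128,0,0,0],[0,0,0,-128,0,40,0],[0,0,0,-128,0,80,0],[0,0,0,-128,0,108,0],[0,0,0,-128,0,108,0],[0,0,0,-128,0,108,0]])

```text
clock: 14.9
eef_pos: [0.5058, 0.058, 0.1474]
orientation: [-0.001, 0.643, 0.766, -0.001]
contact_force: [0.3, -0.7, 0.5]
finger_gap: 0.0439
```

Run:
```python
from h import *
s=shot("wrist");o=get_obs();T=tcp(o); print(o["eef_pos"],o["contact_force"])
cv2.imwrite("pics/w13.png",s["pixels"][:,:,::-1])
s2=shot("side"); cv2.imwrite("pics/s13.png",cv2.resize(s2["pixels"][130:230,200:300,::-1],None,fx=6,fy=6,interpolation=cv2.INTER_CUBIC))
```

```text
[0.50656605 0.05817069 0.14841846] [-0.47774458 -0.13028311 -0.91598328]
```

View pics/w13.png

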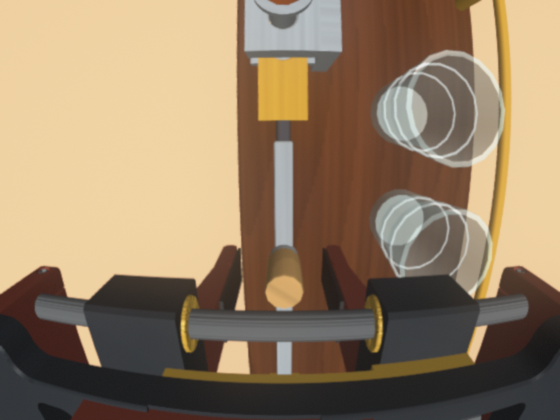

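View pics/s13.png

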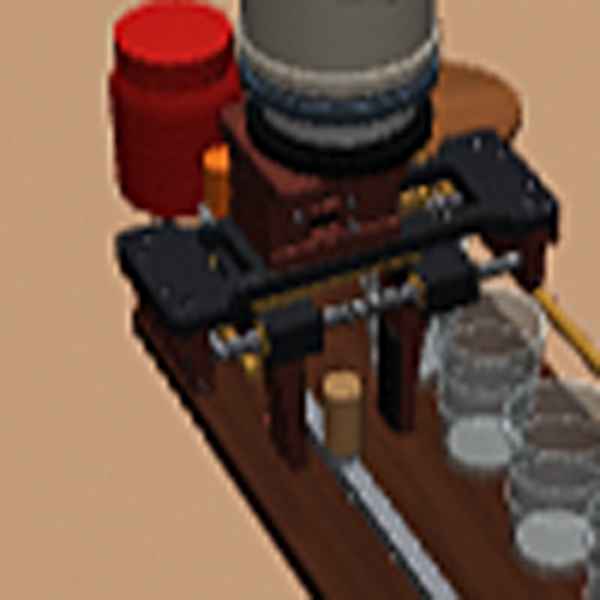

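jog_arm(commands=[[0,0,0,0,0.6,0,1],[0,0,0,0,0.6,0,1],[0,0,0,0,0.6,0,1],[0,0,0,0,0.6,0,1]], force=25)

```text
clock: 15.4
eef_pos: [0.5068, 0.0582, 0.1487]
orientation: [0.0, 0.643, 0.766, -0.0]
contact_force: [0.3, 0.2, 6.6]
finger_gap: 0.0176
```

jog_arm(commands=[[0,0,0,1,0,0,1],[0,0,0,2,0,0,1],[0,0,0,3,0,0,1],[0,0,0,4,0,0,1],[0,0,0,5,0,0,1],[0,0,0,6,0,0,1],[0,0,0,6,0,0,1]])

```text
clock: 16.1
eef_pos: [0.5059, 0.0634, 0.1487]
orientation: [0.0, 0.643, 0.766, -0.0]
contact_force: [-0.6, -7.2, 5.5]
finger_gap: 0.0171
```

```bash
cat > chk.py <<'E'
from h import *
import sys
n=sys.argv[1]
s=shot("wrist");o=get_obs();T=tcp(o); print(o["clock"],o["eef_pos"],o["contact_force"])
a=cv2.resize(s["pixels"][0:140,220:350,::-1],(390,420),interpolation=cv2.INTER_CUBIC)
s2=shot("side"); b=cv2.resize(s2["pixels"][130:230,200:290,::-1],(378,420),interpolation=cv2.INTER_CUBIC)
cv2.imwrite(f"pics/k{n}.png",np.hstack([a,b]))
E
python3 chk.py 1
```

```text
16.15 [0.5059101  0.06336083 0.14871611] [-1.17992387 -6.53270661  5.76329086]
```

View pics/k1.png

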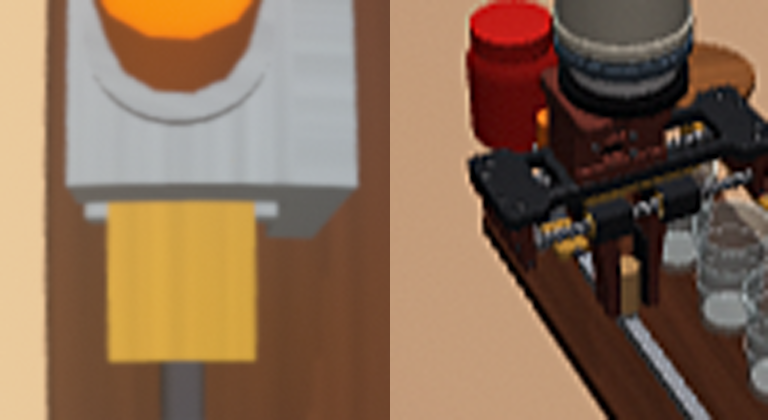

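jog_arm(commands=[[0,0,0,0.5,0,0,1],[0,0,0,1,0,0,1],[0,0,0,1.5,0,0,1],[0,0,0,2,0,0,1],[0,0,0,2.5,0,0,1],[0,0,0,3,0,0,1],[0,0,0,3,0,0,1]])

```text
clock: 16.9
eef_pos: [0.5054, 0.0663, 0.1487]
orientation: [0.0, 0.643, 0.766, -0.0]
contact_force: [-1.8, -6.1, 6.5]
finger_gap: 0.0174
```

```bash
python3 chk.py 2
```

```text
16.95 [0.50536082 0.06632119 0.14871713] [-2.04210395 -5.89068816  5.91206512]
```

View pics/k2.png

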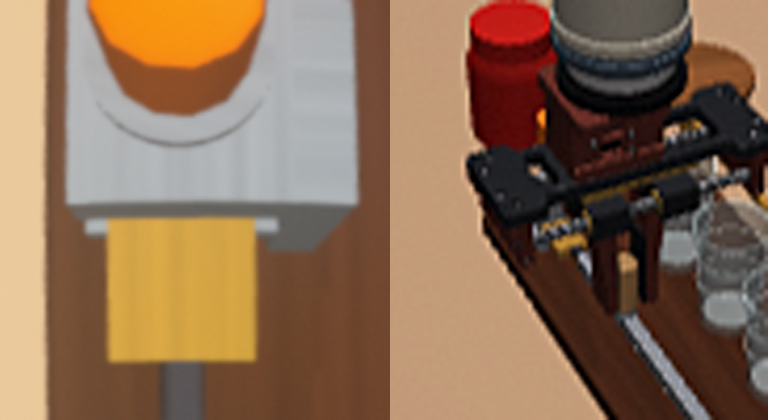

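jog_arm(commands=[[0,0,0,0.3,0,0,1],[0,0,0,0.6,0,0,1],[0,0,0,0.9,0,0,1],[0,0,0,1.2,0,0,1],[0,0,0,1.5,0,0,1],[0,0,0,1.5,0,0,1]])

```text
clock: 17.6
eef_pos: [0.5051, 0.0678, 0.1487]
orientation: [0.0, 0.643, 0.766, -0.0]
contact_force: [-1.5, -5.7, 6.5]
finger_gap: 0.0173
```

```bash
python3 chk.py 3
```

```text
17.65 [0.50511175 0.06777377 0.14873044] [-2.23474355 -6.58261706  6.88522741]
```

View pics/k3.png

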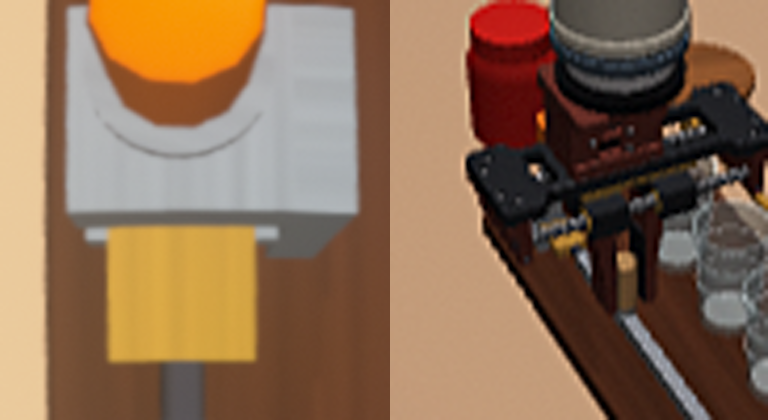

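jog_arm(commands=[[0,0,0,0.3,0,0,1],[0,0,0,0.6,0,0,1],[0,0,0,0.9,0,0,1],[0,0,0,1.2,0,0,1],[0,0,0,1.2,0,0,1]])

```text
clock: 18.2
eef_pos: [0.5049, 0.069, 0.1487]
orientation: [0.0, 0.643, 0.766, -0.0]
contact_force: [-2.0, -5.3, 6.7]
finger_gap: 0.0178
```

```bash
python3 chk.py 4
```

```text
18.25 [0.50489915 0.0689895  0.14871683] [-2.08807514 -6.3069615   6.67015711]
```

View pics/k4.png

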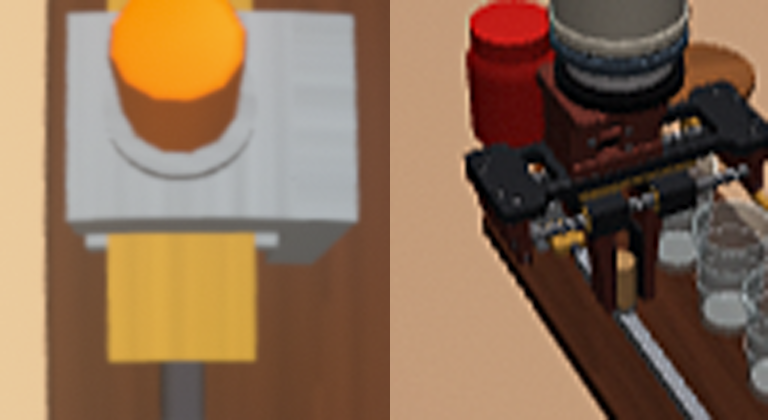

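Run:
```python
from h import *
s=shot("wrist");o=get_obs();T=tcp(o)
h=T[:3,3]*1; h=np.array([.4842,.1844,0])
im=cv2.resize(s["pixels"][0:140,220:350,::-1],(390,420),interpolation=cv2.INTER_CUBIC)
for dz,col in((0,(0,255,0)),(.031,(255,0,0))):
  for z,r in((.109,.009),(.079,.012)):
    pts=np.array([(proj(s,h+[r*np.cos(a),r*np.sin(a),z+dz])-[220,0])*3 for a in np.linspace(0,2*np.pi,60)])
    cv2.polylines(im,[pts.astype(np.int32)],True,col,1)
cv2.imwrite("pics/ov.png",im)
```

```text
(no output)
```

View pics/ov.png

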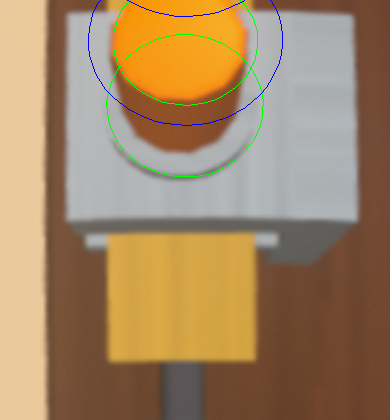

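jog_arm(commands=[[0,0,0,0,0,0,0],[0,0,0,0,0,0,0],[0,0,0,0,0,-30,0],[0,0,0,-20,0,-70,0],[0,0,0,-60,0,-110,0],[0,0,0,-60,0,-110,0]])

```text
clock: 18.95
eef_pos: [0.5179, 0.0088, 0.2623]
orientation: [0.003, 0.643, 0.766, 0.002]
contact_force: [0.4, 0.4, -0.9]
finger_gap: 0.044
```

jog_arm(commands=[[0,0,0,-50,0,-30,0],[0,0,0,-80,0,-50,0],[0,0,0,-80,0,-50,0],[0,0,0,-80,0,-50,0]])

```text
clock: 19.35
eef_pos: [0.529, -0.0683, 0.3076]
orientation: [-0.0, 0.644, 0.765, 0.0]
contact_force: [0.6, 0.2, -1.0]
finger_gap: 0.0438
```

Run:
```python
from h import *
o=get_obs();print(o["clock"],o["eef_pos"],o["contact_force"])
S={n:shot(n) for n in("scene","side","wrist")}
out=[]
for n,w in(("scene",(150,215,280,350)),("side",(145,215,205,285)),("wrist",None)):
    s=S[n]
    h=np.array([.4842,.1844,0])
    for nm,p in(("hole",(0,0,.075)),("top home",(0,0,.109))): print(n,nm,proj(s,h+p))
    if w is None: cv2.imwrite("pics/w20.png",s["pixels"][:,:,::-1]);continue
    r0,r1,c0,c1=w
    im=cv2.resize(s["pixels"][r0:r1,c0:c1,::-1],None,fx=5.5,fy=5.5,interpolation=cv2.INTER_CUBIC)
    cv2.imwrite(f"pics/{n}20.png",im)
```

```text
19.35 [ 0.52897069 -0.06825859  0.30757552] [ 0.55443273  0.1639358  -0.95558558]
scene hole [313.04961422 171.77296042]
scene top home [313.5090834  162.54706082]
side hole [237.80761578 174.99378679]
side top home [237.3230389  165.54307966]
wrist hole [282.52707596 -42.80248532]
wrist top home [282.58252522 -59.52531971]
```

View pics/scene20.png

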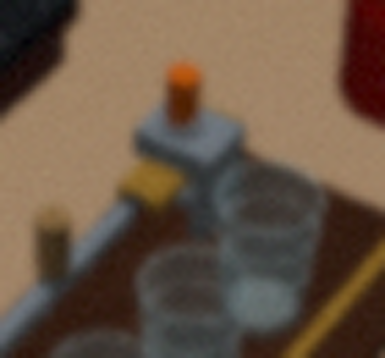

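View pics/side20.png

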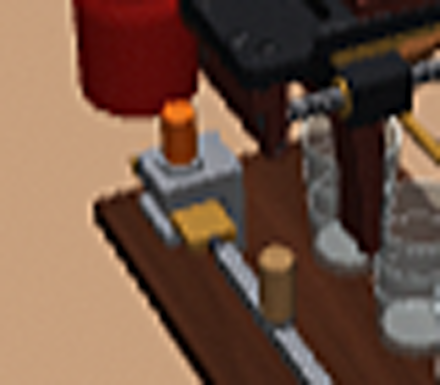

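View pics/w20.png

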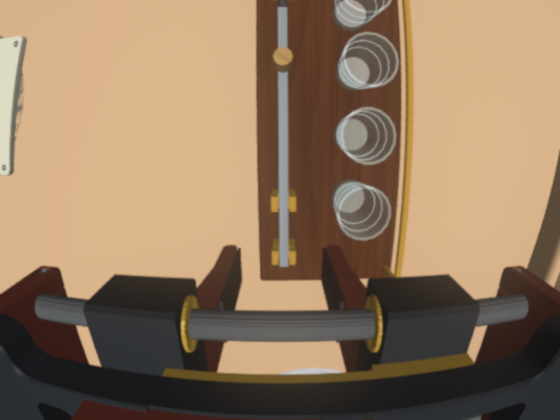

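jog_arm(commands=[[0,0,0,40,0,35,0],[0,0,0,80,0,70,0],[0,0,0,115,0,105,0],[0,0,0,115,0,105,0],[0,0,0,115,0,105,0],[0,0,0,115,0,105,0]])

```text
clock: 20.1
eef_pos: [0.5097, 0.0452, 0.2036]
orientation: [0.0, 0.642, 0.766, 0.0]
contact_force: [-0.0, -0.1, -0.2]
finger_gap: 0.0441
```

Run:
```python
from h import *
s=shot("wrist");o=get_obs();T=tcp(o);print(o["clock"],o["eef_pos"])
im=cv2.resize(s["pixels"][0:110,225:345,::-1],None,fx=5,fy=5,interpolation=cv2.INTER_CUBIC)
cv2.imwrite("pics/fin_raw.png",im)
ax=np.array([-.174,.985,0]);ay=np.array([.985,.174,0])
h=np.array([.4842,.1844,0])
for dz,col in((0,(0,255,0)),(.004,(255,0,0))):
  for z,r in((.109,.009),(.079,.012)):
    pts=np.array([(proj(s,h+[r*np.cos(a),r*np.sin(a),z+dz])-[225,0])*5 for a in np.linspace(0,2*np.pi,60)])
    cv2.polylines(im,[pts.astype(np.int32)],True,col,1)
q=[h+ax*i+ay*j+[0,0,.075] for i,j in((-.018,-.018),(-.018,.028),(.018,.028),(.018,-.018))]
cv2.polylines(im,[np.array([(proj(s,p)-[225,0])*5 for p in q]).astype(np.int32)],True,(0,255,0),1)
cv2.imwrite("pics/fin.png",im)
```

```text
20.15 [0.51006249 0.04476404 0.20398184]
```

View pics/fin.png

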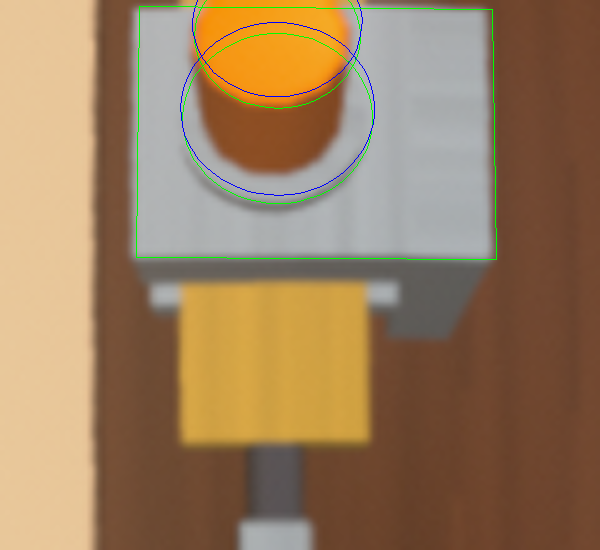

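View pics/fin_raw.png

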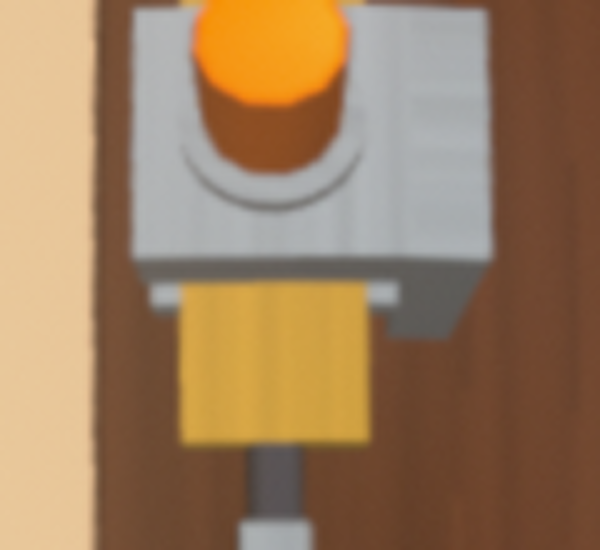

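jog_arm(commands=[[0,0,0,-30,0,-40,0],[0,0,0,-60,0,-80,0],[0,0,0,-60,0,-80,0],[0,0,0,-60,0,-80,0]])

```text
clock: 20.55
eef_pos: [0.5205, -0.0154, 0.2851]
orientation: [0.002, 0.644, 0.765, 0.001]
contact_force: [-0.8, -0.7, 0.3]
finger_gap: 0.0438
```

Run:
```python
from h import *
o=get_obs();print(o["clock"],o["eef_pos"],o["contact_force"]); print(sign_off())
```

```text
20.55 [ 0.52048049 -0.01542589  0.28510607] [-0.81519101 -0.66583111  0.30566183]
the job is handed in; nothing more can be done
None
```

The rail is closed across the glasses and the pin is locked in the yoke, handed in at 20.6 s of the 72 s allowed; sign-off reported no verdict. I slid the rail by its knob to about 11 mm short of alignment and stood the pin in the upper ear. I then crept the rail forward in steps of 1 mm, later 0.5 and 0.3 mm, until the pin dropped by itself.

- **Pin:** the last close-up with the seated outline overlaid matched the flange lying flat on the yoke. The scene and side views also put the pin's top within about 1 pixel (3 to 4 mm) of the seated height, with no shank showing.
- **Forces:** the wrist force stayed under about 10 N in every reading. I saw only the usual rail drag of 6 to 7 N and no jump when the pin fell. The contact force on the pin itself is not measured directly.
- **Knob:** I estimate it stands about 116 mm behind the yoke hole, from the measured eye-to-knob distance.
- **Glasses and tea things:** they looked unmoved in the views I had, but I did not measure them again at the end.
- **Mistake:** when I first let go of the knob, one row of the move held an unintended 44 mm shift. I re-measured straight away; the rail was within about 1 mm of where I had left it.
- **Small disagreement:** hole positions from different views differed by 1 to 2 mm, which is the calibration error. I corrected this by sighting the pin tip against the hole.

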